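# Draw the smoke tube out from under the grill grate

## Task

Swing the grill's warming rack back on its post until no part of it is over the grill, and leave it there. Then take the long smoke tube lying in the cold firebox, tip its end in the open half up and draw it out slantwise through the open half from under the cooking grate that is still in place, without lifting or shifting that grate or disturbing the bottle, stone, spoon rest and planter around the grill. Finish still holding the tube in the gripper, motionless, the whole of it well clear above the grill (4 cm or more) and touching nothing else.

Things in the scene. Friction and masses are not known exactly. Their poses are not given: they have to be found in the camera images.
- grill: Red charcoal grill, fixed. Origin: centre of underside, at table height; x to its rear (away from the robot), y along its length to the left, z up. Outside 224 (x) by 410 (y) mm, inside 214 by 400, rim 137 mm up. Brownish rods inside run along y, tops 55 mm up. 8 mm ledges on front and rear walls, tops 123 mm up. A cooking grate covers y -198 to -2 mm
- grill_opening (a point): Centre of the grill's open half, at rim height (137 mm above the table): the opening spans 198 mm (x, between the ledges) by 202 mm (y, from the edge of the grate left in place to the left end wall). Axes as the grill's
- rack_post (a point): Axis of the rack's upright post, 235 mm above the table (rack height). The post, 10 mm thick, stands 25 mm behind the grill's rear wall near its left end. Axes as the grill's
- rack (a joint): Warming rack's angle on its post (rad); stays where left, about 1 N at the knob moves it. At 0 the arm points to 210 degrees, anticlockwise from above from the grill's x axis, over the open half; grows anticlockwise, swinging over the right half to the rear; stop at 1.75. Wire rack 110 mm long (55 to 165 mm from the post), 87 mm wide, 235 mm up; wholly off the grill from 1.4 on
- rack_knob (a point): Centre of the upright wooden knob at the rack's free end, 20 mm in diameter, 40 mm tall, 185 mm from the post's axis, 261 mm above the table
- tube_center (a point): Centre of the smoke tube: a straight square stainless tube with rows of small holes, 280 mm long, 32 by 32 mm, about 0.26 kg, lying loose on the charcoal rods, roughly along the grill's y axis. Its y axis runs along the tube towards its end in the open half, its z axis is up as it lies
- tube_open_end (a point): Centre of the tube's end face that lies in the open half of the grill, 140 mm from the tube's centre
- tube_covered_end (a point): Centre of the tube's other end face, under the cooking grate, 140 mm from the tube's centre
- grate: Black cast-iron cooking grate, 206 (x) by 196 (y) by 12 mm, bars along x, about 0.95 kg, lying loose on the ledges over the right half of the firebox (grill's y from -198 to -2 mm), its underside 123 mm above the table. Origin: centre of its underside
- bottle_center (a point): Empty amber glass pump bottle with a black push dispenser, 68 mm in diameter, 184 mm tall; the point is on its axis 90 mm up
- stone: Smooth grey river stone, 86 mm across, 36 mm high. Origin: centre of its underside
- spoon_rest: Stainless steel spoon rest, a dish 104 mm across and 14 mm high with a flat handle reaching 120 mm from the dish's centre along its own -y. Origin: centre of the dish's underside
- planter: Black ceramic planter with a small agave, 140 mm across, pot 110 mm high, plant up to 190 mm. Origin: centre of its underside

How it is judged:
By the outcome, as a careful person would: the job done as asked, in the order asked, and still so for the second after the job is handed in, while the arm keeps its last pose, push and grip.
It also fails if it takes over 59 s, if anything falls off the work surface, if the arm or the gripper's body presses on something with over 40 N, if the wrist force passes 120 N, or if a joint passes its speed limit or range.

## Robot

A 6-joint arm with a two-finger parallel gripper is mounted at the origin on the work surface. World frame = base frame: x ahead of the robot, y to its left, z up, the work surface at z = 0. Lengths are in m, angles in degrees, forces in N, time in s.
With the tool pointing down it reaches from about 0.3 to 0.75 m from the base axis. Payload 8.5 kg.
Tool frame: the origin (TCP) lies midway between the tips of the shut fingers; the grasp point (between the pads) lies 19 mm behind it (env.tcp_to_grasp is the z of the grasp point in the tool frame, in m); z points along the fingers, y is the line along which they close (so a half turn about z gives the same grasp; the last joint's range is limited). The gripper opens to 85 mm and grips with 20 to 120 N. Pads are 22 mm wide; open, the fingers measure 114 mm over their backs; the gripper's body (76 mm by 85 mm) begins 54 mm behind the grasp point. The pads swing forward as they close: fully open they stand 13 mm farther back than shut.
Start: joints at [-12.336, 21.807, 74.336, -0, 83.858, -12.336], TCP at [0.55, 0, 0.231] pointing down, gripper open.
Joint ranges: [-178.18, 178.18], [-50.72, 133.34], [12.68, 142.11], [-81.47, 261.47], [9.98, 163.14], [-165.26, 165.26]. Speed limits (degrees/s): [136.94, 136.94, 180, 180, 180, 180].

## Interface

Orientations are given as a 3x3 rotation matrix whose columns are the frame's x, y, z axes.
In Python, from rig import env, imaging, job, models gives the robot as it stands. The module is installed in compiled form; this text tells all that it offers.
- The arm moves only by the tool jog_arm, never from a script. Its argument "plan" is text: rows parted by semicolons, each of 7 numbers parted by spaces: the turn, a rotation vector about the tool's x, y, z in degrees, then the shift along the tool's x, y, z in cm, then the closure in counts, from 0 (fully open) to 255 (shut). In form: rx ry rz x y z claw; .... A call has 1 to 10 rows; each row shifts and turns the commanded pose from where the row before left it, along the tool's axes as they then stand; what a row does not reach is not made up. A row lasts 1/12 s, in which the tool goes at most 41.7 mm and 7.16 degrees, less where a joint would pass 70% of its speed; a pose out of reach is approached as far as the arm can. A call with a gripper value outside its range is refused whole. The fingers move at their own pace and stop on an object; "grip_force" is the grip in N (left out, the last holds). Time passes only in rows, so rows that do not move let the fingers close. It gives the time, the measured TCP pose, the force, the opening and the grip force at its end, in the units of the state.
- env.observe(): the state, without advancing time (a new reading comes with each control period).
- imaging.get_image(name): name is "scene" or "side" or "wrist"; returns a dict with "pixels" (480x640x3 uint8, red, green, blue), "depth" (480x640 float32, m along the optical axis (not along the pixel's ray), 0 where there is no reading), "fov_y" (degrees; the focal length in pixels is half the picture's height over the tangent of half this angle, whatever the lens; pixels are square), "cx", "cy" (the principal point, pixels), "world_from_camera" (4x4, takes a point from camera to world coordinates). Camera axes: x right, y down, z forward; pixel columns grow to the right and rows downward; lengths in m; the calibration is good to about 2 mm. A picture is of the moment at which its call begins.
- job.close_job(): hands the job in; it is judged then, once.
Trained networks look in the newest picture that a camera, given by its name, has taken for a name from the list of things; names that differ only in an ending like _2 or _b are one class to them, and where a whole thing is asked for, a point or a joint stands for the part that bears it (a point fixed in the world has none). Each returns a list of dicts, best first, with "confidence" (0 to 1); they miss things now and then, are a little off and sometimes report something else, mostly with a low value. They report only what shows in the picture. A call takes as long as a camera call.
- models.outline_of(camera, query): "region" (480x640 bool, what is visible of it) and "bbox" ([centre column, centre row, width, height] in pixels, round what is visible of it).
- models.tip_of(camera, query): "at" ([column, row] in pixels: a listed point, or the origin of a listed thing).
The state is a dict: "time_s": time; "q": joint angles; "qvel": joint speeds; "joint_efforts": joint torques, N m; "position": TCP position; "tool_rot": TCP orientation; "ft_force": force on the tool from outside, world axes, zero at the start; "wrist_torque": the same for the moment, N m; "grip_width": finger opening in m; "gripper_force": force on a finger pad.
Only numpy, scipy, OpenCV 4.12 (cv2) and the standard library are available. Lean on these libraries where they do the work, as an engineer would, in place of code of your own. Each camera call takes 0.05 s, during which the arm holds its last target. There are 200 camera calls.

## Working session

There is one attempt and no reset: what is moved stays moved. The work goes in short steps, Python scripts to look and compute and a tool call to move; the robot and the scene stay as the last step left them, time stands still between calls to the robot, and variables do not carry over. Pictures are saved under pics/ and viewed, at most 10 in all, crops included, and the job is handed in when it is done.

Besides the shell and the picture viewer there is one more tool, called after "Emit:" as name(argument=value, ...), one argument or row to a line, values as JSON. jog_arm: Moves the arm, as the interface text tells. Its arguments: {"type":"object","properties":{"plan":{"type":"string"},"grip_force":{"type":"number"}},"required":["plan"]}

```bash
mkdir -p pics; cat > h.py <<'E'
import numpy as np, cv2
from rig import env, imaging, job, models
def cam(n):
    im=imaging.get_image(n); im['f']=240/np.tan(np.radians(im['fov_y'])/2); return im
def p3(im,u,v,d=None,z=None):
    T=np.array(im['world_from_camera']); r=np.array([(u-im['cx'])/im['f'],(v-im['cy'])/im['f'],1])
    if z is not None:
        w=T[:3,:3]@r; return T[:3,3]+w*(z-T[2,3])/w[2]
    if d is None:
        u0,v0=int(round(u)),int(round(v)); q=im['depth'][max(0,v0-1):v0+2,max(0,u0-1):u0+2]; q=q[q>0]; d=np.median(q) if q.size else 0
    return T[:3,:3]@(r*d)+T[:3,3]
def cloud(im):
    v,u=np.mgrid[:480,:640]; d=im['depth']; T=np.array(im['world_from_camera'])
    P=np.stack([(u-im['cx'])/im['f']*d,(v-im['cy'])/im['f']*d,d],-1)@T[:3,:3].T+T[:3,3]; P[d==0]=np.nan; return P
def save(im,n): cv2.imwrite('pics/'+n,im['pixels'][:,:,::-1])
E
python3 - <<'E'
from h import *
np.set_printoptions(precision=3,suppress=True)
H=dict(grill_opening=.137,rack_post=.235,rack_knob=.261,tube_center=.071,tube_open_end=.071,tube_covered_end=.071,grate=.123,bottle_center=.09,stone=0,spoon_rest=0,planter=0,grill=0)
ims=[]
for c in ['scene','side']:
    im=cam(c); save(im,c+'0.png'); ims.append(im['pixels'])
    print(c,np.array(im['world_from_camera'])[:3,3],np.array(im['world_from_camera'])[:3,2])
    for k,z in H.items():
        for r in models.tip_of(c,k)[:2]: print(k,np.array(r['at']),round(r['confidence'],2),p3(im,*r['at'],z=z),p3(im,*r['at']))
print(env.observe(),env.tcp_to_grasp)
E
```

```text
scene [1.246 0.001 1.233] [-0.545  0.001 -0.839]
grill_opening [363.6 221.5] 0.96 [0.489 0.111 0.137] [0.434 0.119 0.057]
grill_opening [466.9 235.6] 0.27 [0.538 0.378 0.137] [0.45  0.425 0.001]
rack_post [400.1 244.3] 0.85 [0.623 0.184 0.235] [0.631 0.181 0.248]
rack_post [330.1 244.3] 0.16 [0.62  0.019 0.235] [0.504 0.023 0.05 ]
rack_knob [341.4 192.5] 0.88 [0.487 0.049 0.261] [0.501 0.049 0.279]
tube_center [345.2 228.8] 0.67 [0.467 0.065 0.071] [0.478 0.064 0.087]
tube_open_end [396.3 228.9] 0.93 [0.47  0.208 0.071] [0.457 0.211 0.051]
tube_covered_end [291.8 232.9] 0.85 [ 0.478 -0.084  0.071] [ 0.465 -0.085  0.051]
tube_covered_end [341.4 193.3] 0.22 [0.342 0.059 0.071] [0.504 0.048 0.279]
grate [288.3 224. ] 0.62 [ 0.484 -0.09   0.123] [ 0.435 -0.096  0.053]
grate [160.  297.4] 0.48 [ 0.697 -0.399  0.123] [ 0.683 -0.41   0.094]
bottle_center [152.9 221.7] 0.6 [ 0.447 -0.469  0.09 ] [ 0.469 -0.457  0.121]
stone [479.6 292.9] 0.77 [0.636 0.428 0.   ] [0.652 0.417 0.033]
stone [329.5 243.8] 0.68 [0.471 0.022 0.   ] [0.503 0.021 0.051]
spoon_rest [467.4 239.1] 0.9 [0.461 0.424 0.  
[... 955 characters left out ...]
0.48 [0.632 0.439 0.   ] [0.592 0.213 0.133]
spoon_rest [275.8 222.6] 0.76 [0.455 0.423 0.   ] [0.441 0.225 0.117]
planter [392.1 407.8] 0.98 [ 0.636 -0.449  0.   ] [ 0.616 -0.501  0.065]
{'time_s': 1.3, 'q': array([-12.335,  21.807,  74.336,   0.   ,  83.859, -12.335]), 'qvel': array([-0.117, -0.006,  0.025, -0.035,  0.052,  0.003]), 'joint_efforts': array([ -0.   , -44.834, -23.146,  -0.   ,   0.001,  -0.   ]), 'position': array([0.55 , 0.   , 0.231]), 'tool_rot': array([[ 0.,  1., -0.],
       [ 1., -0.,  0.],
       [ 0., -0., -1.]]), 'ft_force': array([-1.352, -0.232, -0.54 ]), 'wrist_torque': array([0.029, 0.041, 0.023]), 'gripper_force': 0.0, 'grip_width': 0.08522714879824178} -0.0187
```

View pics/scene0.png

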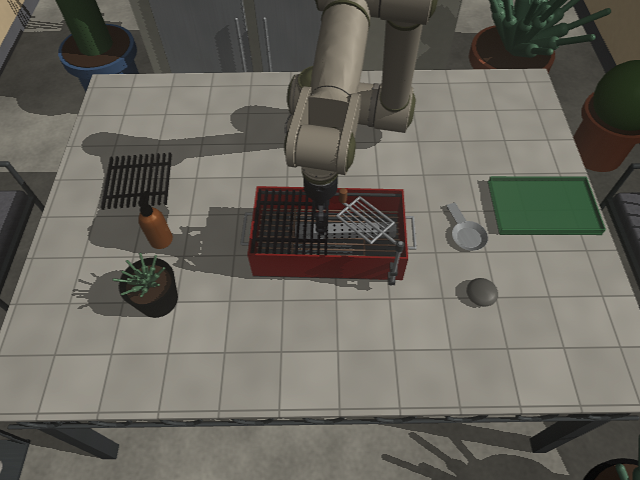

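View pics/side0.png

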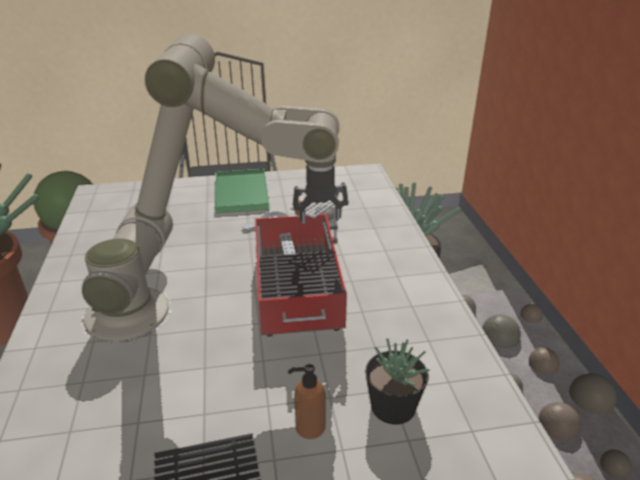

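Both views show the gripper over the grill centre. The rack covers the open half, with its knob near scene px (341,193) and its post near (398,250). The tube lies under the grate and rack around (300–396, 229). Next I'll fit the grill, knob and tube from depth.

```bash
python3 - <<'E'
from h import *
np.set_printoptions(precision=4,suppress=True)
acc={}
for c in ['scene','side','wrist']:
    im=cam(c); P=cloud(im); px=im['pixels'].astype(int)
    if c=='wrist': save(im,'wrist0.png'); print(np.array(im['world_from_camera'])[:3,3])
    red=(px[...,0]>90)&(px[...,1]<60)&(px[...,2]<60)
    m=red&(P[...,2]>.128)&(P[...,2]<.146)
    Q=P[m][:,:2].astype(np.float32); print(c,'rim',len(Q))
    if len(Q)>80: print(cv2.minAreaRect(Q), np.median(P[m][:,2]))
    m=(P[...,2]>.245)&(P[...,2]<.29)&(np.hypot(P[...,0]-.49,P[...,1]-.055)<.03)
    Q=P[m]; print('knob',len(Q), Q.min(0) if len(Q) else '',Q.max(0) if len(Q) else '',Q[Q[:,2]>.275].mean(0) if len(Q) else '')
    for k in ['tube_center','rack_knob']:
        o=models.outline_of(c,k)
        if o:
            Q=P[o[0]['region']]; Q=Q[~np.isnan(Q[:,0])]; print(k,o[0]['confidence'],len(Q),np.median(Q,0))
            if k=='tube_center':
                Q=Q[(Q[:,2]>.078)&(Q[:,2]<.095)]; print(len(Q)); 
                if len(Q)>20: print(Q.min(0),Q.max(0),cv2.minAreaRect(Q[:,:2].astype(np.float32)))
    for k,z in dict(rack_knob=.261,rack_post=.235,tube_open_end=.071,tube_covered_end=.071,grill_opening=.137).items():
      if c=='wrist':
        for r in models.tip_of(c,k)[:1]: print(k,np.array(r['at']),r['confidence'],p3(im,*r['at'],z=z))
E
```

```text
scene rim 517
((0.47651728987693787, -0.1283549666404724), (0.7011180520057678, 0.22800272703170776), 87.62744140625) 0.13647737282440264
knob 105 [0.4882 0.0428 0.2451] [0.5071 0.0607 0.2864] [0.4977 0.0513 0.28  ]
tube_center 0.58 632 [0.484  0.0528 0.0839]
447
[ 0.4554 -0.0603  0.0781] [0.4919 0.2037 0.0929] ((0.4731754660606384, 0.07176901400089264), (0.03612913936376572, 0.26406151056289673), 0.39939481019973755)
rack_knob 0.71 995 [0.5412 0.112  0.2368]
side rim 357
((0.479914128780365, 0.018784716725349426), (0.41880321502685547, 0.21449539065361023), 87.09782409667969) 0.1323894484416842
knob 30 [0.4803 0.0396 0.2457] [0.4987 0.0575 0.2847] [0.4944 0.0489 0.2816]
tube_center 0.5 226 [0.4633 0.1475 0.0879]
210
[0.4476 0.0874 0.0794] [0.4802 0.2052 0.0938] ((0.46438413858413696, 0.14616145193576813), (0.032147977501153946, 0.11762215197086334), 1.3105742931365967)
rack_knob 0.79 69 [0.5215 0.0509 0.238 ]
[0.5504 0.0714 0.3749]
wrist rim 4618
((0.4821193218231201, -0.018419653177261353), (0.33137062191963196, 0.22282034158706665), 87.71675109863281) 0.13777369508286363
knob 6385 [0.4871 0.0441 0.2451] [0.5069 0.0635 0.284 ] [0.4983 0.0545 0.2812]
tube_center 0.81 7068 [0.4755 0.0906 0.0879]
6464
[ 0.4561 -0.0582  0.078 ] [0.4908 0.1679 0.0911] ((0.4735802710056305, 0.05477751046419144), (0.03312624245882034, 0.2263619750738144), 0.5355129837989807)
rack_knob 0.62 31439 [0.5265 0.0829 0.2389]
rack_knob [157.1 195.3] 0.9 [0.4952 0.0538 0.261 ]
tube_covered_end [244.7 296.2] 0.97 [ 0.4742 -0.0727  0.071 ]
```

View pics/wrist0.png

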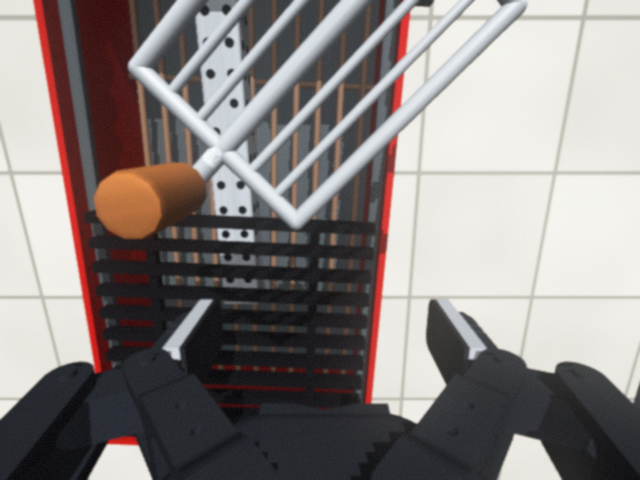

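The wrist view shows the knob at (145,203), with the tube at (225,130) running under the grate. I'll rise, then move over the knob and turn the fingers along its tangent.

Emit:
jog_arm(
  plan="0 0 0 0 0 -3 0; 0 0 0 0 0 -3 0; 0 0 0 0 0 -3 60; 0 0 0 1.8 -1.8 -1 120; 0 0 0 1.8 -1.8 0 130; 0 0 0 1.8 -1.7 0 130; 0 0 7 0 0 0 130; 0 0 7 0 0 0 130; 0 0 7 0 0 0 130; 0 0 7 0 0 0 130",
)

```text
time_s: 2.83
position: [0.4968, 0.0542, 0.3315]
tool_rot: [[0.475, 0.88, 0.0], [0.88, -0.475, -0.0], [0.0, 0.0, -1.0]]
ft_force: [0.4, 0.4, 0.1]
grip_width: 0.0416
gripper_force: 0.0
```

Emit:
jog_arm(
  plan="0 0 7 0 0 0 130; 0 0 7 0 0 0 130; 0 0 2 0 0 0 130; 0 0 0 0 0 0 130; 0 0 0 0 0 0 130",
)

```text
time_s: 3.25
position: [0.497, 0.054, 0.3313]
tool_rot: [[0.694, 0.72, 0.0], [0.72, -0.694, -0.0], [0.0, 0.0, -1.0]]
ft_force: [-0.4, -0.2, 0.0]
grip_width: 0.0418
gripper_force: 0.0
```

```bash
python3 - <<'E'
from h import *
np.set_printoptions(precision=4,suppress=True)
o=env.observe(); print(o['position'],o['tool_rot'],o['grip_width'],o['q'])
for c in ['wrist','scene']:
    im=cam(c);P=cloud(im)
    m=(P[...,2]>.275)&(P[...,2]<.286)&(np.hypot(P[...,0]-.497,P[...,1]-.054)<.03)
    Q=P[m];print(c,len(Q))
    if len(Q): print(Q.min(0),Q.max(0),Q.mean(0))
    for r in models.tip_of(c,'rack_knob')[:1]: print(r['at'],r['confidence'],p3(im,*r['at'],z=.261))
    for r in models.tip_of(c,'rack_post')[:1]: print(r['at'],r['confidence'],p3(im,*r['at'],z=.235))
E
```

```text
[0.497  0.054  0.3313] [[ 0.6935  0.7204  0.    ]
 [ 0.7204 -0.6935 -0.    ]
 [ 0.      0.     -1.    ]] 0.041773644230289265 [-7.3927 13.5465 70.0795 -0.0003 96.3736 36.5159]
wrist 840
[0.4871 0.0444 0.2751] [0.5064 0.0633 0.2837] [0.4975 0.0546 0.2813]
[324.5, 253.9] 0.88 [0.4977 0.0538 0.261 ]
scene 46
[0.4868 0.0428 0.2759] [0.5057 0.06   0.2854] [0.4976 0.0516 0.2798]
[342.7, 192.9] 0.64 [0.4884 0.0526 0.261 ]
[401.6, 244.8] 0.64 [0.6244 0.1869 0.235 ]
```

Emit:
jog_arm(
  plan="0 0 0 0 0 2.5 130; 0 0 0 0 0 2.5 130; 0 0 0 0 0 2.5 130; 0 0 0 0 0 0 168; 0 0 0 0 0 0 168; 0 0 0 0 0 0 168; 0 0 -3.5 0 1.13 0 168; 0 0 -3.5 0 1.13 0 168; 0 0 0 0 0 0 168; 0 0 0 0 0 0 168",
)

```text
time_s: 4.38
position: [0.5141, 0.0386, 0.2574]
tool_rot: [[0.604, 0.797, 0.002], [0.797, -0.604, -0.0], [0.001, 0.002, -1.0]]
ft_force: [-0.5, 0.1, 0.0]
grip_width: 0.0292
gripper_force: 0.0
```

Emit:
jog_arm(
  plan="0 0 -3.5 0.03 1.13 0 168; 0 0 -3.5 0.03 1.13 0 168; 0 0 -3.5 0.03 1.13 0 168; 0 0 -3.5 0.03 1.13 0 168; 0 0 -3.5 0.03 1.13 0 168; 0 0 -3.5 0.03 1.13 0 168; 0 0 -3.5 0.03 1.13 0 168; 0 0 -3.5 0.03 1.13 0 168; 0 0 -3.5 0.03 1.13 0 168; 0 0 -3.5 0.03 1.13 0 168",
)

```text
time_s: 5.22
position: [0.6184, 0.0013, 0.2572]
tool_rot: [[0.034, 0.999, 0.0], [0.999, -0.034, -0.001], [-0.001, 0.0, -1.0]]
ft_force: [-2.6, -1.0, -0.4]
grip_width: 0.029
gripper_force: 0.9
```

Emit:
jog_arm(
  plan="0 0 -3.5 0.03 1.13 0 168; 0 0 -3.5 0.03 1.13 0 168; 0 0 -3.5 0.03 1.13 0 168; 0 0 -3.5 0.03 1.13 0 168; 0 0 -3.5 0.03 1.13 0 168; 0 0 -3.5 0.03 1.13 0 168; 0 0 -3.5 0.03 1.13 0 168; 0 0 -3.5 0.03 1.13 0 168; 0 0 0 0 0 0 168; 0 0 0 0 0 0 168",
)

```text
time_s: 6.05
position: [0.706, 0.02, 0.2565]
tool_rot: [[-0.436, 0.9, 0.0], [0.9, 0.436, 0.0], [-0.0, 0.0, -1.0]]
ft_force: [-0.4, -0.3, 0.8]
grip_width: 0.0292
gripper_force: 0.0
```

```bash
python3 - <<'E'
from h import *
np.set_printoptions(precision=4,suppress=True)
o=env.observe(); print(o['position'],o['tool_rot'],o['grip_width'],o['q'],o['ft_force'])
im=cam('wrist');P=cloud(im)
for r in models.tip_of('wrist','rack_knob')[:1]: print(r['at'],r['confidence'],p3(im,*r['at'],z=.261))
E
```

```text
[0.706  0.02   0.2565] [[-0.4363  0.8998  0.0003]
 [ 0.8998  0.4363  0.0001]
 [-0.0001  0.0003 -1.    ]] 0.02920113707284763 [ -7.9544  38.2764  41.2788   0.0051 100.4294 -33.8241] [-0.3651 -0.3     0.8483]
[324.3, 312.7] 0.98 [0.7075 0.0177 0.261 ]
```

Emit:
jog_arm(
  plan="0 0 -2 0.03 0.65 0 168; 0 0 -2 0.03 0.65 0 168; 0 0 0 0 0 0 168; 0 0 0 0 -0.3 0 168; 0 0 0 0 0 0 150; 0 0 0 0 0 0 150; 0 0 0 0 0 -2 150; 0 0 0 0 0 -3 150; 0 0 0 0 0 -3 100; 0 0 0 0 0 -2 0",
)

```text
time_s: 6.98
position: [0.7144, 0.0244, 0.3599]
tool_rot: [[-0.499, 0.866, 0.004], [0.866, 0.499, -0.0], [-0.002, 0.003, -1.0]]
ft_force: [-0.0, 0.9, 1.4]
grip_width: 0.0583
gripper_force: 0.0
```

```bash
python3 - <<'E'
from h import *
np.set_printoptions(precision=4,suppress=True)
o=env.observe(); print(o['position'],o['tool_rot'],o['q'],o['ft_force'])
for c in ['wrist','scene']:
  im=cam(c);P=cloud(im); save(im,c+'1.png')
  for k,z in dict(rack_knob=.261,rack_post=.235,tube_open_end=.071,tube_center=.071,tube_covered_end=.071,grill_opening=.137).items():
    for r in models.tip_of(c,k)[:1]: print(c,k,np.array(r['at']),r['confidence'],p3(im,*r['at'],z=z))
  for z0,z1 in [(.08,.095)]:
    m=(abs(P[...,0]-.473)<.035)&(P[...,1]>.03)&(P[...,1]<.205)&(P[...,2]>z0)&(P[...,2]<z1)
    Q=P[m]; print(len(Q)); 
    for a in np.arange(.03,.22,.03):
      S=Q[(Q[:,1]>a)&(Q[:,1]<a+.03)]
      if len(S)>3: print(a,S.min(0),S.max(0))
E
```

```text
[0.7144 0.0244 0.3599] [[-0.4992  0.8665  0.0037]
 [ 0.8665  0.4992 -0.0004]
 [-0.0022  0.003  -1.    ]] [ -7.5081  40.2075  21.2544   0.0036 118.3266 -37.4554] [-0.0047  0.8889  1.3735]
wrist rack_knob [322.3 246.6] 0.8 [0.7157 0.0204 0.261 ]
wrist tube_center [157.1  59.3] 0.9 [0.4738 0.0673 0.071 ]
wrist tube_covered_end [113.5 170.4] 0.65 [ 0.4745 -0.0742  0.071 ]
3362
0.03 [0.4577 0.0301 0.0804] [0.4906 0.06   0.0906]
0.06 [0.4572 0.06   0.08  ] [0.4905 0.09   0.0908]
0.09 [0.4566 0.0901 0.0801] [0.4902 0.12   0.0912]
0.12 [0.4614 0.12   0.0802] [0.4896 0.1394 0.0903]
scene rack_knob [328.6 272. ] 0.63 [0.7088 0.0139 0.261 ]
scene rack_post [402.2 247.1] 0.91 [0.6307 0.1877 0.235 ]
scene tube_open_end [396.5 225.5] 0.57 [0.4582 0.2095 0.071 ]
scene tube_center [345.5 227.7] 0.77 [0.4633 0.0663 0.071 ]
scene tube_covered_end [295.1 233. ] 0.79 [ 0.4787 -0.0744  0.071 ]
scene grill_opening [366.5 222. ] 0.56 [0.4904 0.1191 0.137 ]
493
0.06 [0.4553 0.0744 0.082 ] [0.4902 0.0899 0.0908]
0.09 [0.4579 0.0907 0.0801] [0.4914 0.1198 0.0929]
0.12 [0.4525 0.1204 0.0807] [0.4889 0.1496 0.0913]
0.15 [0.454  0.1501 0.0806] [0.4904 0.1798 0.0935]
0.18 [0.4543 0.1801 0.0803] [0.4882 0.2043 0.0944]
```

View pics/scene1.png

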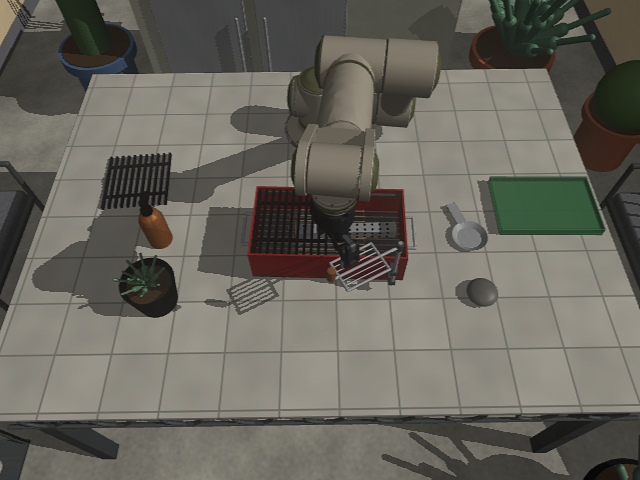

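The scene view shows the rack swung to the rear, knob near (330,273), with the open half free and the tube visible at (370,229). The knob position gives a rack angle of about 1.60 rad. I'll go over the tube.

Emit:
jog_arm(
  plan="0 0 7 0 0 0 0; 0 0 7 0 0 0 0; 0 0 7 0 0 0 0; 0 0 7 0 0 0 0; 0 0 1.5 0 0 0 0; 0 0 0 1 -2.4 0 0; 0 0 0 1 -2.4 0 0; 0 0 0 1 -2.4 0 0; 0 0 0 1 -2.4 0 0; 0 0 0 1 -2.4 0 0",
)

```text
time_s: 8.52
position: [0.593, 0.0738, 0.3563]
tool_rot: [[-0.009, 1.0, 0.0], [1.0, 0.009, 0.0], [0.0, 0.0, -1.0]]
ft_force: [-1.1, -0.2, 0.7]
grip_width: 0.0857
gripper_force: 0.0
```

Emit:
jog_arm(
  plan="0 0 0 1 -2.4 0 0; 0 0 0 1 -2.4 0 0; 0 0 0 1 -2.4 0 0; 0 0 0 1 -2.4 0 0; 0 0 0 0.8 -2.5 0 0; 0 0 0 0 0 3 0; 0 0 0 0 0 3 0; 0 0 0 0 0 3 0; 0 0 0 0 0 0 0; 0 0 0 0 0 0 0",
)

```text
time_s: 9.35
position: [0.4728, 0.1203, 0.2664]
tool_rot: [[-0.009, 1.0, -0.002], [1.0, 0.009, -0.0], [0.0, -0.002, -1.0]]
ft_force: [0.6, -1.0, -0.2]
grip_width: 0.0856
gripper_force: 0.0
```

```bash
python3 - <<'E'
from h import *
np.set_printoptions(precision=4,suppress=True)
o=env.observe(); print(o['position'],o['tool_rot'],o['q'],o['ft_force'],o['grip_width'])
im=cam('wrist');P=cloud(im); save(im,'wrist2.png')
for k,z in dict(tube_open_end=.071,tube_center=.071,grill_opening=.137).items():
    for r in models.tip_of('wrist',k)[:1]: print(k,np.array(r['at']),r['confidence'],p3(im,*r['at'],z=z))
px=im['pixels'].astype(int)
m=(abs(P[...,0]-.473)<.035)&(P[...,1]>.0)&(P[...,1]<.215)&(P[...,2]>.08)&(P[...,2]<.095)
Q=P[m]
for a in np.arange(0,.22,.03):
  S=Q[(Q[:,1]>a)&(Q[:,1]<a+.03)]
  if len(S)>3: print(a,S.min(0),S.max(0))
red=(px[...,0]>90)&(px[...,1]<60)&(px[...,2]<60)
S=P[red&(P[...,2]>.13)&(P[...,2]<.145)&(abs(P[...,0]-.475)<.05)]; print('leftwall',len(S),S.min(0) if len(S) else '',S.max(0) if len(S) else '')
S=P[(P[...,2]>.125)&(P[...,2]<.142)&(abs(P[...,0]-.475)<.06)&(P[...,1]<.1)]; print('grate edge',len(S),np.percentile(S[:,1],[50,95,99.5]) if len(S) else '')
E
```

```text
[0.4728 0.1203 0.2664] [[-0.0087  1.     -0.0017]
 [ 1.      0.0087 -0.    ]
 [ 0.     -0.0017 -1.    ]] [ 0.3397 14.1299 79.8363 -0.     86.1335 -0.1563] [ 0.5679 -1.0292 -0.231 ] 0.0856478982845066
tube_open_end [324.2 122.1] 0.77 [0.472  0.2074 0.071 ]
tube_center [323.4 264.6] 0.69 [0.4726 0.067  0.071 ]
grill_opening [343.  233.7] 0.83 [0.4884 0.1183 0.137 ]
0.0 [0.458  0.0001 0.0852] [0.4896 0.0299 0.0901]
0.03 [0.457  0.03   0.0818] [0.4901 0.06   0.0903]
0.06 [0.457 0.06  0.08 ] [0.4896 0.0898 0.0905]
0.09 [0.4562 0.09   0.0822] [0.4892 0.12   0.0907]
0.12 [0.4562 0.1201 0.0804] [0.4892 0.15   0.091 ]
0.15 [0.4555 0.1503 0.0816] [0.4881 0.1799 0.0904]
0.18 [0.4551 0.18   0.0826] [0.488  0.2069 0.0905]
leftwall 676 [0.4251 0.2179 0.13  ] [0.5249 0.2254 0.1403]
grate edge 7382 [-0.0181  0.0186  0.0204]
```

View pics/wrist2.png

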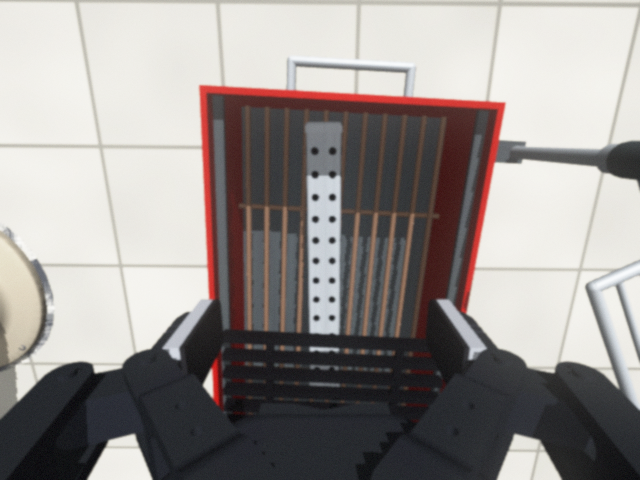

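The wrist view shows the tube at column 323 with its open end at row 122, and the left wall and grate edge clearly visible. The gripper is centred across the tube, so I'll descend and grip.

Emit:
jog_arm(
  plan="0 0 0 0 0 3 0; 0 0 0 0 0 3 0; 0 0 0 0 0 3 0; 0 0 0 0 0 3 0; 0 0 0 0 0 3 0; 0 0 0 0 0 2.5 0; 0 0 0 0 0 1.8 0; 0 0 0 0 0 1.5 0; 0 0 0 0 0 0 0; 0 0 0 0 0 0 0",
)

```text
time_s: 10.38
position: [0.4737, 0.1203, 0.0589]
tool_rot: [[-0.009, 1.0, 0.001], [1.0, 0.009, 0.0], [0.0, 0.001, -1.0]]
ft_force: [0.5, -0.4, 0.7]
grip_width: 0.0854
gripper_force: 0.0
```

Emit:
jog_arm(
  plan="0 0 0 0 0 0 90; 0 0 0 0 0 0 120; 0 0 0 0 0 0 140; 0 0 0 0 0 0 160; 0 0 0 0 0 0 180; 0 0 0 0 0 0 255; 0 0 0 0 0 0 255; 0 0 0 0 0 0 255; 0 0 0 0 0 0 255",
  grip_force=80,
)

```text
time_s: 11.13
position: [0.4732, 0.1204, 0.0592]
tool_rot: [[-0.009, 1.0, 0.001], [1.0, 0.009, 0.0], [0.0, 0.001, -1.0]]
ft_force: [-1.9, -1.0, 7.8]
grip_width: 0.031
gripper_force: 80.7
```

Emit:
jog_arm(
  plan="0 0 0 0 0 -0.1 255; 0 1.7 0 -0.02 0 -0.58 255; 0 1.7 0 -0.02 0 -0.58 255; 0 1.7 0 -0.02 0 -0.58 255; 0 1.7 0 -0.02 0 -0.58 255; 0 1.7 0 -0.02 0 -0.58 255; 0 0 0 0 0 0 255; 0 0 0 0 0 0 255",
)

```text
time_s: 11.8
position: [0.4729, 0.1173, 0.0881]
tool_rot: [[-0.008, 1.0, -0.001], [0.989, 0.008, 0.147], [0.147, -0.0, -0.989]]
ft_force: [0.6, 0.7, -3.6]
grip_width: 0.0314
gripper_force: 79.3
```

```bash
cat > t.py <<'E'
from h import *
np.set_printoptions(precision=4,suppress=True)
o=env.observe(); print(o['position'],o['tool_rot'][:,0],o['ft_force'],o['wrist_torque'],o['grip_width'])
c='wrist'
im=cam(c);P=cloud(im); px=im['pixels'].astype(int)
m=(px.min(-1)>60)&(px.max(-1)-px.min(-1)<25)&(abs(P[...,0]-.473)<.014)&(P[...,2]>.06)&(P[...,1]>.0)&(P[...,1]<.35)
Q=P[m]
for a in np.arange(0,.35,.03):
  S=Q[(Q[:,1]>a)&(Q[:,1]<a+.03)]
  if len(S)>20: print(round(a+.015,3),len(S),np.median(S,0))
E
python3 t.py
```

```text
[0.4729 0.1173 0.0881] [-0.0078  0.9891  0.147 ] [ 0.5704  0.7149 -3.5869] [0.0077 0.0346 0.0198] 0.03141776989660294
0.075 1077 [0.4732 0.086  0.1125]
0.105 9515 [0.4727 0.1149 0.1632]
0.135 8783 [0.4724 0.1291 0.121 ]
0.165 7580 [0.4731 0.1658 0.1245]
0.195 5697 [0.473  0.1897 0.1283]
```

Emit:
jog_arm(
  plan="0 1.7 0 -0.02 0 -0.58 255; 0 1.7 0 -0.02 0 -0.58 255; 0 1.7 0 -0.02 0 -0.58 255; 0 1.7 0 -0.02 0 -0.58 255; 0 1.7 0 -0.02 0 -0.58 255; 0 0 0 0 0 0 255; 0 0 0 0 0 0 255",
)

```text
time_s: 12.43
position: [0.4729, 0.1106, 0.1159]
tool_rot: [[-0.008, 1.0, -0.003], [0.957, 0.008, 0.291], [0.291, -0.001, -0.957]]
ft_force: [-0.4, -0.7, -2.4]
grip_width: 0.0309
gripper_force: 79.4
```

```bash
python3 t.py
```

```text
[0.4729 0.1106 0.1159] [-0.0078  0.9567  0.2911] [-0.3862 -0.6946 -2.4325] [-0.1559  0.0093  0.0206] 0.030926938393881435
0.075 2420 [0.4731 0.0818 0.1373]
0.105 5234 [0.473  0.1062 0.1449]
0.135 6066 [0.473  0.1355 0.1537]
0.165 8156 [0.473  0.1669 0.1634]
0.195 1652 [0.4732 0.1825 0.1683]
0.225 80 [0.4748 0.2203 0.0923]
0.255 226 [0.4729 0.2545 0.0948]
```

Emit:
jog_arm(
  plan="0 0 0 0.5 0 -0.1 255; 0 0 0 1 0 0 255; 0 0 0 1 0 0 255; 0 0 0 1 0 0 255; 0 0 0 1 0 0 255; 0 0 0 0 0 0 255; 0 0 0 0 0 0 255",
)

```text
time_s: 13.07
position: [0.4726, 0.1541, 0.1306]
tool_rot: [[-0.01, 1.0, -0.003], [0.956, 0.01, 0.292], [0.292, 0.0, -0.956]]
ft_force: [-0.3, -0.0, -2.7]
grip_width: 0.0309
gripper_force: 79.4
```

```bash
python3 t.py; python3 - <<'E'
from h import *
im=cam('side'); cv2.imwrite('pics/side3.png',cv2.resize(im['pixels'][150:350,180:420,::-1],(720,600)))
E
```

```text
[0.4726 0.1541 0.1306] [-0.01    0.9563  0.2922] [-0.3144 -0.0282 -2.7212] [-0.1491 -0.0032 -0.0272] 0.030865168929403414
0.105 587 [0.4729 0.118  0.1495]
0.135 4479 [0.473  0.136  0.1551]
0.165 5823 [0.473  0.1664 0.1645]
0.195 6765 [0.473  0.1957 0.1736]
0.225 5840 [0.4731 0.2197 0.1811]
```

View pics/side3.png

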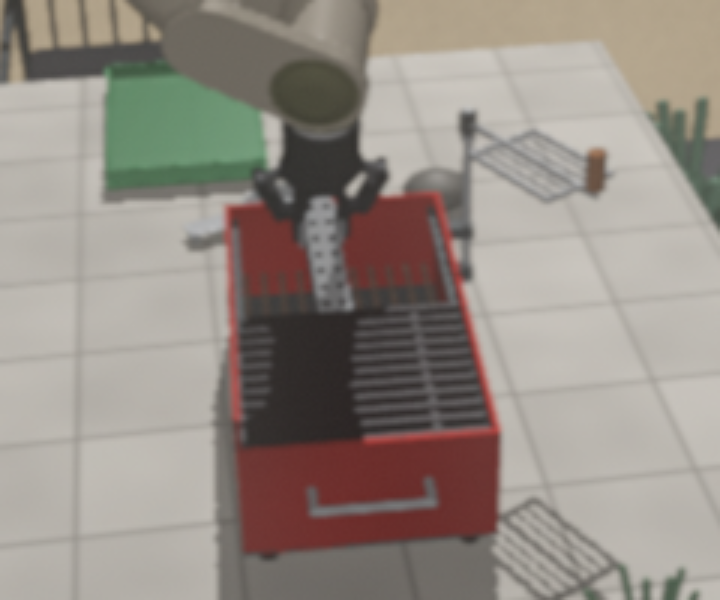

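The side crop shows the tube tilted in the gripper at (330,250), running under the grate's edge at (340,310). The grate is undisturbed and the rack is off to the rear. I'll keep drawing the tube along its axis.

Emit:
jog_arm(
  plan="0 0 0 1 0 0 255; 0 0 0 1 0 0 255; 0 0 0 1 0 0 255; 0 0 0 1 0 0 255; 0 0 0 1 0 0 255; 0 0 0 1 0 0 255; 0 0 0 1 0 0 255; 0 0 0 1 0 0 255; 0 0 0 0 0 0 255; 0 0 0 0 0 0 255",
)

```text
time_s: 14.0
position: [0.4719, 0.2304, 0.1539]
tool_rot: [[-0.009, 1.0, -0.003], [0.956, 0.01, 0.292], [0.292, 0.0, -0.956]]
ft_force: [-0.4, -0.4, -3.1]
grip_width: 0.031
gripper_force: 79.3
```

```bash
python3 t.py; python3 - <<'E'
from h import *
im=cam('scene'); P=cloud(im); cv2.imwrite('pics/scene4.png',cv2.resize(im['pixels'][150:320,230:430,::-1],(700,595)))
E
```

```text
[0.4719 0.2304 0.1539] [-0.0095  0.9563  0.2922] [-0.406  -0.4402 -3.0923] [-0.118  -0.0024 -0.023 ] 0.03102032211757103
0.195 2374 [0.4729 0.2017 0.1752]
0.225 4962 [0.473  0.2266 0.1829]
0.255 5959 [0.473  0.2554 0.1917]
0.285 8065 [0.473  0.2871 0.2016]
0.315 1534 [0.473  0.3025 0.2062]
```

View pics/scene4.png

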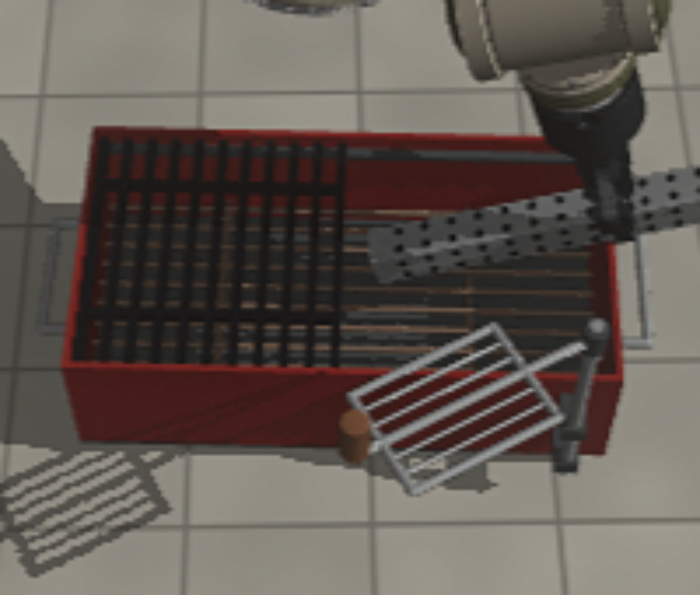

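The scene crop shows the covered end at (380,255), clear of the grate edge at column 343, and the grate unmoved. I'll lift straight up, then level the tube and bring it over the grill.

Emit:
jog_arm(
  plan="0 0 0 0.8 0 0 255; 0 0 0 0.6 0 -2 255; 0 0 0 0.6 0 -2 255; 0 0 0 0.6 0 -2 255; 0 0 0 0.6 0 -2 255; 0 0 0 0.6 0 -2 255; 0 0 0 0.6 0 -2 255; 0 0 0 0.6 0 -2 255; 0 0 0 0.6 0 -2 255; 0 0 0 0 0 0 255",
)

```text
time_s: 14.93
position: [0.473, 0.2369, 0.3271]
tool_rot: [[-0.01, 1.0, 0.004], [0.956, 0.008, 0.293], [0.293, 0.007, -0.956]]
ft_force: [0.5, 0.2, -3.7]
grip_width: 0.0307
gripper_force: 80.1
```

Emit:
jog_arm(
  plan="0 -3 0 0 0 0 255; 0 -3 0 0 0 0 255; 0 -3 0 0 0 0 255; 0 -3 0 0 0 0 255; 0 -3 0 0 0 0 255; 0 -2 0 0 0 0 255; 0 0 0 -2 0 0 255; 0 0 0 -2 0 0 255; 0 0 0 -2 0 0 255; 0 0 0 -2 0 0 255",
)

```text
time_s: 15.77
position: [0.4723, 0.1561, 0.3219]
tool_rot: [[-0.009, 1.0, -0.002], [1.0, 0.009, 0.0], [0.0, -0.002, -1.0]]
ft_force: [1.6, -0.2, -3.1]
grip_width: 0.0307
gripper_force: 80.0
```

Emit:
jog_arm(
  plan="0 0 0 -1 0 0 255; 0 0 0 0 0 0 255; 0 0 0 0 0 0 255; 0 0 0 0 0 0 255; 0 0 0 0 0 0 255; 0 0 0 0 0 0 255; 0 0 0 0 0 0 255",
)

```text
time_s: 16.35
position: [0.4727, 0.1472, 0.3231]
tool_rot: [[-0.01, 1.0, -0.0], [1.0, 0.01, 0.0], [0.0, -0.0, -1.0]]
ft_force: [-0.7, 0.7, -3.1]
grip_width: 0.0306
gripper_force: 80.0
```

```bash
python3 - <<'E'
from h import *
np.set_printoptions(precision=4,suppress=True)
o=env.observe(); print(o['position'],o['tool_rot'][:,0],o['qvel'],o['ft_force'],o['grip_width'],o['gripper_force'])
im=cam('scene'); P=cloud(im); save(im,'scene5.png')
for k,z in dict(rack_knob=.261,grate=.123,bottle_center=.09,stone=0,spoon_rest=0,planter=0).items():
    for r in models.tip_of('scene',k)[:2]: print(k,np.array(r['at']),r['confidence'],p3(im,*r['at'],z=z))
m=(abs(P[...,0]-.473)<.03)&(P[...,2]>.2)&(P[...,2]<.29)&(P[...,1]<.1)
print(P[m].min(0),P[m].max(0))
E
```

```text
[0.4727 0.1472 0.3231] [-0.0096  1.      0.0001] [-0.2705 -0.0232 -0.0935 -0.0132  0.0781 -0.0792] [-0.7418  0.6986 -3.0859] 0.030572242322969092 80.03729224205017
grate [292.7 222.2] 0.77 [ 0.4781 -0.0781  0.123 ]
bottle_center [153.9 222.7] 0.98 [ 0.4505 -0.4661  0.09  ]
bottle_center [291.7 221.4] 0.74 [ 0.4525 -0.0833  0.09  ]
stone [478.7 293.9] 0.62 [0.639  0.4252 0.    ]
spoon_rest [468.6 238.5] 0.8 [0.4595 0.4283 0.    ]
planter [157.3 296.9] 0.95 [ 0.6345 -0.4513  0.    ]Traceback (most recent call last):
  File "<stdin>", line 8, in <module>
    return umr_minimum(a, axis, None, out, keepdims, initial, where)
ValueError: zero-size array to reduction operation minimum which has no identity
```

View pics/scene5.png

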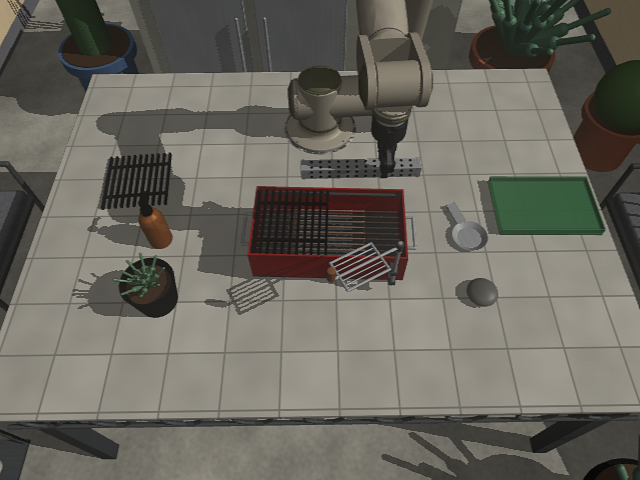

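The tube is level in the gripper at (360,168), about 0.32 m up and well above the grill. The grate, rack and surrounding things are in place, so I'll hand in.

```bash
python3 -c "
from rig import job
print(job.close_job())"
```

```text
the job is handed in; nothing more can be done
None
```

The job is handed in at about 16 s of the 59 s allowed: the rack is swung off the grill to the rear (about 1.6 rad), and the tube is out and held still and level about 18 cm above the rim. In the last picture the grate, bottle, stone, spoon rest and planter were where they started.

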